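# Dock a power module and snap its two covers shut

### The job

On the test bench, slide the power module along the dock's channel until it is fully home against the end stop, then press both hinged covers down, reaching in under the display head, until each one snaps and its catch keeps it flat shut by itself. Press firmly but do not force anything (keep below about 45 N), and leave the other things on the bench where they are.

Things in the scene. Friction and masses are not known exactly. Their poses are not given: they have to be found in the camera images.
- dock: test dock fixed to the table: steel deck 160 x 350 x 20 mm (dock x -60..100, y -100..250) on a 45 mm high base. Origin at the deck's underside, 45 mm above the table; z up, x away from the robot, y along the channel to its open end (robot's left). Two covers centred at y = 50 and -50 mm, hinged on the robot's side, fold away from the robot over the channel; shut, their tops are at z = 75 mm.
- stop_face (a point): where the module's inner end comes to rest: foot of the end stop at dock (-8, -70, 20) mm (stop 12 mm thick, top z 56). The channel along dock y has its floor at z = 20 and side guides at x = -38 and x = 22 mm, 8 mm thick, tops at z = 42.
- head_edge (a point): middle of the lower front edge of the display head overhanging the rear half of the shut covers, at dock (-10, 0, 225) mm. The head spans dock x -10..95, y -110..110, z 225..273 mm, on two 18 mm posts at x = 85, y = +-100. Catch housings (18 x 40 mm, top z 94) stand behind the covers at x 50..68.
- module: power module in the channel: aluminium brick 56 x 200 x 45 mm, 0.3 to 0.6 kg. Origin under its centre; y along it to the channel's open end. Grooves 12 mm wide, 16 deep cross its top at module y = 20 and -80 mm; a rib under each cover fits them only with the module home (origin at dock (-8, 30, 20) mm). Starts 50 to 95 mm short of that.
- module_end (a point): centre of the module's outer end face (56 x 45 mm), the one to push on, at module (0, 100, 22.5) mm.
- home_mark (a point): where module_end is when the module is home: dock (-8, 130, 42.5) mm.
- cover_left (a joint): opening angle of the left cover (rad): 0 = flat shut, starts 1.0 to 1.2 (standing up). A spring lifts it unless its catch holds: the nose meets the catch at about 0.21, needs about 8 N straight down on the thumb pad, snaps past at about 0.1 and is then held at 0.
- cover_left_pad (a point): middle of the black thumb pad (22 x 46 mm) on the upper (outer) face of the left cover, a grey plate 86 mm from hinge to free edge plus a rounded nose to 91 mm, 70 mm wide, 5 mm thick. The pad is 66 mm from the hinge axis and 2.5 mm above it when shut. x points from hinge to free edge, z out of the upper face.
- cover_left_hinge (a point): middle of the left cover's hinge axis (along dock y), at dock (-52, 50, 72.5) mm. Turns with the cover.
- cover_right (a joint): opening angle of the right cover (rad): 0 = flat shut, starts 1.0 to 1.2 (standing up). A spring lifts it unless its catch holds: the nose meets the catch at about 0.21, needs about 8 N straight down on the thumb pad, snaps past at about 0.1 and is then held at 0.
- cover_right_pad (a point): middle of the black thumb pad (22 x 46 mm) on the upper (outer) face of the right cover, a grey plate 86 mm from hinge to free edge plus a rounded nose to 91 mm, 70 mm wide, 5 mm thick. The pad is 66 mm from the hinge axis and 2.5 mm above it when shut. x points from hinge to free edge, z out of the upper face.
- cover_right_hinge (a point): middle of the right cover's hinge axis (along dock y), at dock (-52, -50, 72.5) mm. Turns with the cover.
- multimeter: bystander: orange multimeter lying flat, 85 x 165 x 36 mm, origin under its centre.
- screwdriver: bystander: screwdriver with red handle lying on the table in front of the dock, long axis x.
- spool: bystander: copper-coloured solder spool, 66 mm across, 42 mm high, origin under its centre.
- screw_dish: bystander: steel dish, 90 mm across, 25 mm high, origin under its centre.
- enclosure: bystander: small aluminium enclosure 70 x 110 x 42 mm, origin under its centre.
- spanner: bystander: steel spanner lying behind the dock, long axis x.
Mind the look-alikes: they are no part of the job. What is shaped like the module but pink is not meant.

How it is judged (in metres and radians):
On the way, in this order (a step that is already met when the one before it is completed fails the run):
1. the module is home against the end stop (within 5 mm) while both covers are still open (y of module in the frame of dock between 0.022 and 0.035 m and z of module in the frame of dock below 0.026 m and angle between module's own z axis and vertical below 0.06 rad and value of joint each of cover_left, cover_right above 0.3 rad), for 0.2 s.
2. one cover or the other is shut (value of joint any of cover_left, cover_right below 0.035 rad), for 0.2 s.
At the end, for the whole second after the job is handed in: The module lies flat in the channel, at rest, within 5 mm of home against the end stop, and both covers are held shut by their catches (each within 0.035 rad of flat) (y of module in the frame of dock between 0.022 and 0.035 m and z of module in the frame of dock below 0.026 m and angle between module's own z axis and vertical below 0.06 rad and value of joint each of cover_left, cover_right below 0.035 rad and linear speed of module below 0.01 m/s); the robot touches nothing.
It fails at once if the robot presses on the dock, its covers or the module with more than 45 N (contact force between any of the arm, the fingers and dock above 45 N or contact force between the fingers and module above 45 N).
It fails at once if another thing on the bench is moved more than 25 mm (distance of any of multimeter, screwdriver, spool, screw_dish, enclosure, spanner from where it was at the start of the episode above 0.025 m).
It also fails if it takes over 59 s, if anything falls off the work surface, if the arm or the gripper's body presses on something with over 40 N, if the wrist force passes 120 N, or if a joint passes its speed limit or range.

### The arm

A 6-joint arm with a two-finger parallel gripper is mounted at the origin on the work surface. World frame = base frame: x ahead of the robot, y to its left, z up, the work surface at z = 0. Lengths are in mm, angles in rad, forces in N, time in s.
With the tool pointing down it reaches from about 250 to 850 mm from the base axis. Payload 12.5 kg.
Tool frame: the origin (TCP) lies at the centre of the arm's flange, where the gripper is bolted on; the fingertips stand 186 mm ahead of it and the grasp point (between the pads) lies 167 mm ahead of it; z points along the fingers, y is the line along which they close (so a half turn about z gives the same grasp; the last joint's range is limited). The gripper opens to 93 mm and grips with 3 to 60 N. Pads are 15 mm wide; open, the fingers measure 128 mm over their backs; the gripper's body (75 mm by 188 mm) begins 65 mm behind the grasp point.
Start: joints at [-1.234, 0.351, 1.652, -0, 1.139, -0.085], TCP at [225.189, -501.773, 404.733] pointing down, gripper open.
Joint ranges: [-2.75, 2.75], [-0.79, 2.1], [0.01, 2.65], [-1.57, 4.71], [0.07, 3.14], [-2.87, 2.87]. Speed limits (rad/s): [2.22, 2.22, 2.79, 3.14, 3.14, 3.14].

### API

Orientations are given as [roll, pitch, yaw] about the fixed x, y, z axes, in that order (R = Rz(yaw) Ry(pitch) Rx(roll)).
In Python, from station import manip gives the robot as it stands.
- The arm moves only by the tool jog_arm, never from a script. Its argument "steps" is a list of rows, each a list of 7 numbers: the shift along the world's x, y, z in cm, then the turn, a rotation vector about the world's x, y, z in degrees, then the closure, from 0 (fully open) to 1 (shut). A call has 1 to 10 rows; each row is the pose to reach, as a shift and turn from the pose commanded when the call began; what a row does not reach only later rows make up. A row lasts 1/10 s, in which the tool goes at most 50 mm and 8.59 degrees, less where a joint would pass 70% of its speed; a pose out of reach is approached as far as the arm can. A call with a gripper value outside its range is refused whole. The fingers move at their own pace and stop on an object; "squeeze" is the grip in N (left out, the last holds). Time passes only in rows, so rows that repeat a pose let the fingers close. It gives the time, the measured TCP pose, the force, the opening and the grip force at its end, in the units of the state.
- manip.get_obs(): the state, without advancing time (a new reading comes with each control period).
- manip.snapshot(name): name is "scene" or "top"; returns (picture, depth): 384x512x3 uint8, red, green, blue; 384x512 float32, mm along the optical axis (not along the pixel's ray), 0 where there is no reading.
- manip.camera_model(name): a dict with "mtx" (3x3 intrinsics, pixels), "R" (3x3) and "t" (3): a world point X has camera coordinates R X + t. Camera axes: x right, y down, z forward; pixel columns grow to the right and rows downward; lengths in mm; the calibration is good to about 2 mm. A picture is of the moment at which its call begins. camera_model takes no time and is no camera call.
- manip.finish_job(): hands the job in; it is judged then, once.
The state is a dict: "t": time; "joint_positions": joint angles; "joint_velocities": joint speeds; "joint_efforts": joint torques, N m; "tcp_pos": TCP position; "orientation": TCP orientation; "wrist_force": force on the tool from outside, world axes, zero at the start; "wrist_torque": the same for the moment, N m; "width": finger opening in mm; "finger_force": force on a finger pad.
Only numpy, scipy, OpenCV 4.12 (cv2) and the standard library are available. Lean on these libraries where they do the work, as an engineer would, in place of code of your own. Each camera call takes 0.05 s, during which the arm holds its last target. There are 200 camera calls.

## Working session

There is one attempt and no reset: what is moved stays moved. The work goes in short steps, Python scripts to look and compute and a tool call to move; the robot and the scene stay as the last step left them, time stands still between calls to the robot, and variables do not carry over. Pictures are saved under pics/ and viewed, at most 10 in all, crops included, and the job is handed in when it is done.

Besides the shell and the picture viewer there is one more tool, called after "Request:" by a JSON object that holds its "fn" and its "kwargs". jog_arm: Moves the arm, as the interface text tells. Its arguments: {"type":"object","properties":{"steps":{"type":"array","items":{"type":"array","items":{"type":"number"}}},"squeeze":{"type":"number"}},"required":["steps"]}

```bash
mkdir -p pics; python3 - <<'E'
from station import manip
import cv2,numpy as np
for n in("scene","top"):
    p,d=manip.snapshot(n);cv2.imwrite(f"pics/{n}0.png",p[:,:,::-1]);np.savez(f"{n}0.npz",p=p,d=d)
    c=manip.camera_model(n);print(n,c)
print(manip.get_obs())
E
```

```text
scene {'mtx': array([[489.78995726,   0.        , 255.84399076],
       [  0.        , 489.78995726, 195.09959569],
       [  0.        ,   0.        ,   1.        ]]), 'R': array([[-0.85321668,  0.52154967, -0.00269026],
       [ 0.37680288,  0.61283883, -0.69458489],
       [-0.36061182, -0.59364511, -0.71940573]]), 't': array([ 406.41578835, -121.94314417, 1851.41456537])}
top {'mtx': array([[356.59117294,   0.        , 256.26621841],
       [  0.        , 356.59117294, 195.83614335],
       [  0.        ,   0.        ,   1.        ]]), 'R': array([[ 0.02803619, -0.99937743, -0.02141804],
       [-0.9965803 , -0.02627879, -0.07833987],
       [ 0.07772825,  0.02354115, -0.99669661]]), 't': array([  61.14953804,  510.60774598, 1255.47636047])}
{'t': 0.1, 'joint_positions': array([-1.23356916e+00,  3.51156901e-01,  1.65234164e+00, -3.50863714e-05,
        1.13909831e+00, -8.45907818e-02]), 'joint_velocities': array([ 0.0011385 , -0.001906  , -0.00293117, -0.00084499, -0.00042653,
        0.00226713]), 'joint_efforts': array([ 1.41133951e-03, -4.98027992e+01, -2.85704935e+01,  7.00805685e-02,
        2.38581497e-02, -3.29439217e-05]), 'tcp_pos': array([ 225.16800029, -501.67024331,  404.27612457]), 'orientation': array([-3.14058936e+00, -5.31055778e-05,  4.21832623e-01]), 'wrist_force': array([0.8314711 , 0.90351971, 0.36690414]), 'wrist_torque': array([-0.04523632, -0.03035653, -0.07001223]), 'finger_force': 0.0, 'width': 92.85151861418171}
```

View pics/scene0.png

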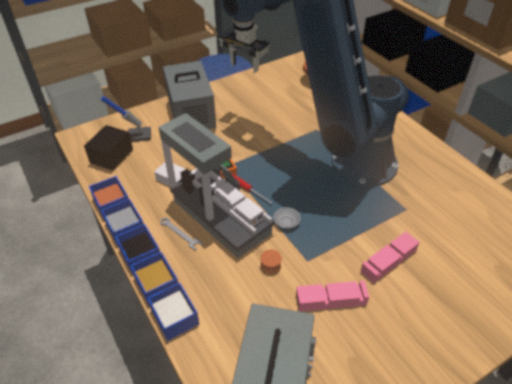

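View pics/top0.png

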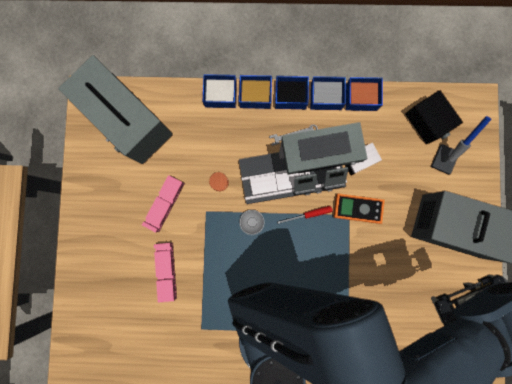

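The scene view shows the dock at about (220,205) with the head over it. In the top view the silver module is at (268,186) in the channel. Two pink look-alikes lie at (164,203) and (165,270), outside the dock, so they are rejected. Close crops next.

```bash
python3 - <<'E'
import cv2,numpy as np
a=np.load("top0.npz")['p'][110:230,225:395,::-1];b=np.load("scene0.npz")['p'][105:260,145:305,::-1]
cv2.imwrite("pics/ctop.png",cv2.resize(a,None,fx=4.7,fy=4.7,interpolation=cv2.INTER_CUBIC))
cv2.imwrite("pics/cscene.png",cv2.resize(b,None,fx=3.8,fy=3.8,interpolation=cv2.INTER_CUBIC))
E
```

```text
(no output)
```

View pics/ctop.png

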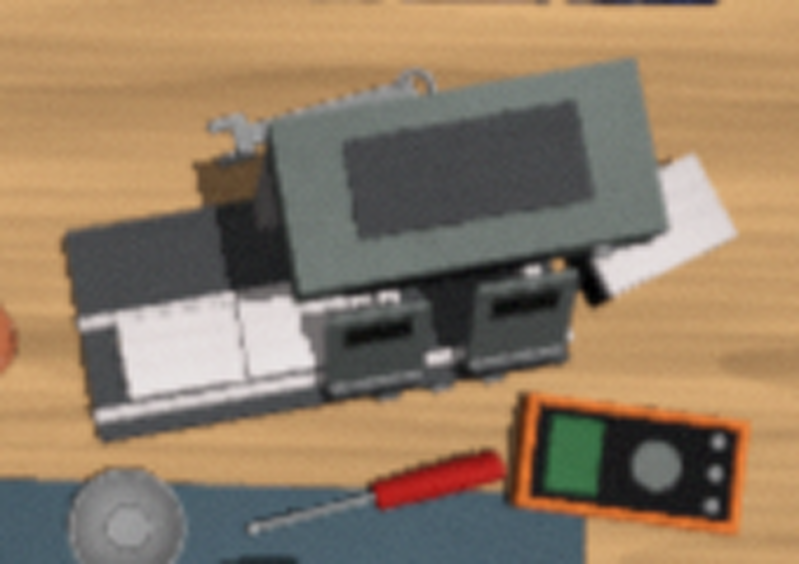

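View pics/cscene.png

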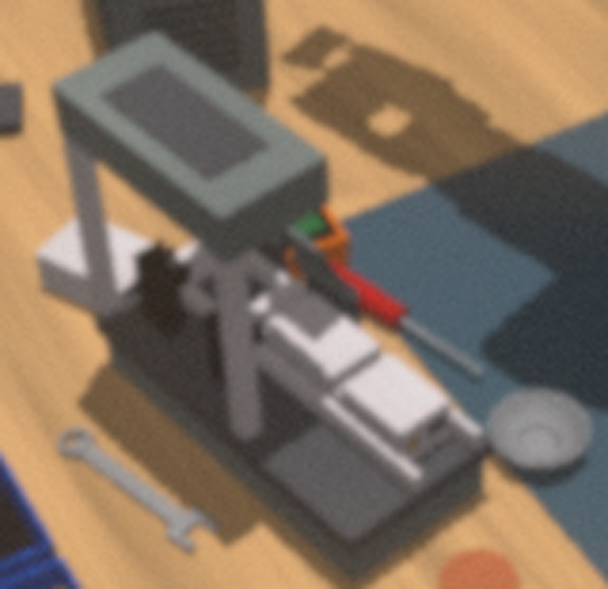

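```bash
cat > h.py <<'E'
from station import manip
import numpy as np
from scipy.optimize import least_squares
C={n:manip.camera_model(n) for n in("scene","top")}
def proj(n,X):
    c=C[n];q=np.atleast_2d(X)@c['R'].T+c['t'];q=q@c['mtx'].T;return q[:,:2]/q[:,2:]
def ray(n,uv,z):
    c=C[n];d=c['R'].T@np.linalg.inv(c['mtx'])@[*uv,1];o=-c['R'].T@c['t'];return o+d*(z-o[2])/d[2]
def rot(a):return np.array([[np.cos(a),-np.sin(a),0],[np.sin(a),np.cos(a),0],[0,0,1]])
def full(n,uv): 
    uv=np.array(uv,float)
    return (uv+.5)/4.7-.5+[225,110] if n=="top" else (uv+.5)/3.8-.5+[145,105]
E
python3 - <<'E'
from h import *
D=[("top",(268,125),(95,110,273)),("top",(297,293),(-10,110,273)),("top",(637,58),(95,-110,273)),("top",(667,232),(-10,-110,273)),
("top",(65,232),(100,250,20)),("scene",(222,222),(95,110,273)),("scene",(327,160),(-10,110,273)),("scene",(152,32),(-10,-110,273)),("scene",(55,90),(95,-110,273)),("scene",(352,541),(100,250,20)),("scene",(487,440),(-60,250,20))]
P=np.array([d[2] for d in D],float)
U=np.array([full(d[0],d[1]) for d in D])
def pred(v):
    W=P@rot(v[3]).T+v[:3];return np.array([proj(D[i][0],W[i])[0] for i in range(len(D))])
r=least_squares(lambda v:(pred(v)-U).ravel(),[560,0,45,.1],x_scale=[10,10,10,.1])
print(r.x,'\n',np.round(r.fun.reshape(-1,2),1))
x=r.x
toD=lambda w:rot(x[3]).T@(w-x[:3])
for n,uv in(("top",(118,315)),("top",(130,398)),("scene",(400,435)),("scene",(450,395))):
    print(n,toD(ray(n,full(n,uv),x[2]+65)).round(1))
# depth check: points in dock frame
for n in("top",):
    z=np.load(n+"0.npz");d=z['d'];c=C[n]
    v,u=np.mgrid[0:384,0:512];q=np.stack([u,v,np.ones_like(u)],-1)@np.linalg.inv(c['mtx']).T*d[...,None]
    W=(q-c['t'])@c['R'];L=(W-x[:3])@rot(x[3])
    for nm,(u0,v0) in dict(modtop=full(n,(180,355)),deck=full(n,(150,260)),head=full(n,(330,220)),padL=full(n,(380,330)),padR=full(n,(525,300)),table=full(n,(200,60)),edgeL=full(n,(375,308)),edgeR=full(n,(520,280)),baseL=full(n,(375,375)),baseR=full(n,(520,350))).items():
        print(nm,L[int(v0+.5),int(u0+.5)].round(1),W[int(v0+.5),int(u0+.5)].round(1))
E
```

```text
[ 5.83441573e+02 -1.23926628e+02  4.04690591e+01  2.00016250e-01] 
 [[-0.2 -0.1]
 [ 0.3  1. ]
 [-0.8  0.4]
 [ 0.2  0.2]
 [-0.3  0.4]
 [-0.7 -0.2]
 [-0.3 -0.3]
 [ 0.3  0.4]
 [-1.6 -0.8]
 [-0.8  0.6]
 [ 1.1  0.2]]
top [ 27.  219.8  65. ]
top [-33.1 221.5  65. ]
scene [ 18.1 222.1  65. ]
scene [-42.  217.8  65. ]
modtop [ -9.1 180.8  69.9] [538.6  51.5 110.4]
deck [ 68.2 188.6  24.8] [612.9  74.4  65.2]
head [ 32.4  83.4 277.7] [598.6 -35.8 318.2]
padL [-23.7  49.3 136.8] [550.4 -80.3 177.3]
padR [-19.4 -49.  142.3] [ 574.2 -175.8  182.8]
table [230.2 124.2 -38.4] [784.4  43.5   2. ]
edgeL [-10.   52.4 158. ] [563.2 -74.6 198.5]
edgeR [ -8.3 -44.7 158.5] [ 584.1 -169.4  199. ]
baseL [-47.4  51.5  89. ] [526.8 -82.9 129.5]
baseR [-48.1 -52.7  80.9] [ 546.8 -185.2  121.3]
```

```bash
cat >> h.py <<'E'
from scipy.spatial.transform import Rotation as Ro
try: X=np.load("dock.npy")
except Exception: X=None
def W(p): return rot(X[3])@np.array(p,float)+X[:3]
def toD(w): return rot(X[3]).T@(np.array(w)-X[:3])
def orient(psi,el,ysgn):  # z points at heading psi (deg), el deg below horizontal; y horizontal
    p,e=np.radians([psi,el]);z=np.array([np.cos(p)*np.cos(e),np.sin(p)*np.cos(e),-np.sin(e)])
    y=ysgn*np.array([np.sin(p),-np.cos(p),0]);return np.stack([np.cross(y,z),y,z],1)
def now():
    o=manip.get_obs();return o['tcp_pos'],Ro.from_euler('xyz',o['orientation']).as_matrix(),o
def go(tipD,R,L=186):
    "shift cm and rotvec deg from now to put tip at dock point"
    t,R0,o=now();tcp=W(tipD)-L*R[:,2]
    print('tcp',tcp.round(1),'shift cm',((tcp-t)/10).round(2),'rot',np.degrees(Ro.from_matrix(R@R0.T).as_rotvec()).round(1))
def where(L=186):
    t,R0,o=now();tip=t+L*R0[:,2];print('tipD',toD(tip).round(1),'F_dock',(rot(X[3]).T@o['wrist_force']).round(1),'t',o['t'],'q',o['joint_positions'].round(2))
E
python3 - <<'E'
from h import *
D=[("top",(268,125),(95,110,273)),("top",(297,293),(-10,110,273)),("top",(637,58),(95,-110,273)),("top",(667,232),(-10,-110,273)),
("top",(65,232),(100,250,20)),("scene",(222,222),(95,110,273)),("scene",(327,160),(-10,110,273)),("scene",(152,32),(-10,-110,273)),("scene",(55,90),(95,-110,273)),("scene",(352,541),(100,250,20)),("scene",(487,440),(-60,250,20))]
P=np.array([d[2] for d in D],float);U=np.array([full(d[0],d[1]) for d in D])
def res(v):
    w=P@rot(v[2]).T+[v[0],v[1],45];return np.array([proj(D[i][0],w[i])[0]-U[i] for i in range(len(D))]).ravel()
r=least_squares(res,[580,-120,.2],x_scale=[10,10,.1],loss='soft_l1')
print(r.x,res(r.x).reshape(-1,2).round(1).tolist())
np.save("dock.npy",[r.x[0],r.x[1],45,r.x[2]])
E
python3 - <<'E'
from h import *
for n,uv in(("top",(118,315)),("top",(130,398)),("scene",(400,435)),("scene",(450,395))):
    print(n,toD(ray(n,full(n,uv),110)).round(1))
psi=np.degrees(X[3])-90
go((-8,260,130),orient(psi,45,-1)); go((-8,245,45),orient(psi,45,-1))
print('spool',ray("top",(219,182),42),'dish',ray("top",(252,222),25))
E
```

```text
[ 5.83512597e+02 -1.22278644e+02  1.98239260e-01] [[-0.7, -0.6], [-0.2, 0.6], [-0.9, 0.0], [0.1, -0.1], [-0.8, 0.0], [-0.7, -1.0], [-0.1, -1.1], [0.4, -0.6], [-1.6, -1.7], [-0.8, 0.1], [1.3, -0.3]]
top [ 25.5 218.1  65. ]
top [-34.3 219.7  65. ]
scene [ 20.  223.5  65. ]
scene [-40.  219.2  65. ]
tcp [498.6 260.  306.5] shift cm [27.34 76.17 -9.78] rot [-43.1  22.1  73. ]
tcp [501.5 245.3 221.5] shift cm [ 27.63  74.7  -18.28] rot [-43.1  22.1  73. ]
spool [552.69552033 207.70647926  42.        ] dish [414.9642664   87.43532992  25.        ]
```

Request:
{"fn": "jog_arm", "kwargs": {"steps": [[1,5,0,0,0,0,1],[2,10,0,0,0,0,1],[3,15,0,0,0,0,1],[4,20,0,0,0,0,1],[5,25,0,0,0,0,1],[6,30,0,0,0,0,1],[7,35,0,0,0,0,1],[7.5,40,0,0,0,0,1],[7.5,45,0,0,0,0,1],[7.5,50,0,0,0,0,1]]}}

```text
t: 1.1
tcp_pos: [299.7, -8.8, 404.8]
orientation: [3.141, -0.0, 0.421]
wrist_force: [1.5, -0.6, -0.5]
width: 17.4
finger_force: 0.0
```

Request:
{"fn": "jog_arm", "kwargs": {"steps": [[0,5,0,0,0,8,1],[0,10,0,0,0,16,1],[2,15,0,0,0,24,1],[4,20,0,0,0,32,1],[6,24,0,0,0,40,1],[8,28,0,0,0,48,1],[10,30,0,0,0,56,1],[12,30,0,0,0,64,1],[14,30,0,0,0,72,1],[15,30,0,0,0,77,1]]}}

```text
t: 2.1
tcp_pos: [451.4, 289.5, 404.2]
orientation: [-3.141, 0.0, 1.771]
wrist_force: [-0.4, 0.6, -0.7]
width: 0.3
finger_force: 0.0
```

```bash
python3 - <<'E'
from h import *
where();psi=np.degrees(X[3])-90
go((-8,260,130),orient(psi,45,-1)); go((-8,245,45),orient(psi,45,-1))
E
```

```text
tipD [-48.5 429.6 173.2] F_dock [-0.2  0.6 -0.7] t 2.1 q [ 0.48  0.33  1.69 -0.    1.13  0.28]
tcp [498.6 260.  306.5] shift cm [ 4.71 -2.95 -9.77] rot [-44.1  -8.9  -0.1]
tcp [501.5 245.3 221.5] shift cm [  5.01  -4.42 -18.27] rot [-44.1  -8.9  -0.1]
```

Request:
{"fn": "jog_arm", "kwargs": {"steps": [[1,-0.5,-2,-8,-1.6,0,1],[2,-1,-4,-16,-3.2,0,1],[3,-1.5,-6,-24,-4.8,0,1],[4,-2,-8,-32,-6.4,0,1],[4.7,-2.5,-9,-40,-8,0,1],[4.7,-3,-9.8,-44.1,-8.9,0,1],[4.7,-3,-9.8,-44.1,-8.9,0,1]]}}

```text
t: 2.8
tcp_pos: [497.0, 259.0, 305.0]
orientation: [-3.141, 0.787, 1.767]
wrist_force: [0.2, 0.3, 0.7]
width: 0.3
finger_force: 0.0
```

```bash
python3 - <<'E'
from h import *
where();psi=np.degrees(X[3])-90
go((-8,245,45),orient(psi,45,-1));go((-8,225,45),orient(psi,45,-1));go((-8,145,45),orient(psi,45,-1));go((-8,130,45),orient(psi,45,-1))
p,d=manip.snapshot("scene")
import cv2
cv2.imwrite("pics/s1.png",cv2.resize(p[105:260,145:325,::-1],None,fx=3.8,fy=3.8,interpolation=cv2.INTER_CUBIC))
E
```

```text
tipD [-10.  259.1 128.7] F_dock [0.2 0.2 0.7] t 2.8 q [ 0.51  0.56  1.67 -0.77  1.3   0.68]
tcp [501.5 245.3 221.5] shift cm [ 0.45 -1.37 -8.35] rot [0.1 0.  0.1]
tcp [505.5 225.7 221.5] shift cm [ 0.84 -3.34 -8.35] rot [0.1 0.  0.1]
tcp [521.2 147.3 221.5] shift cm [  2.42 -11.18  -8.35] rot [0.1 0.  0.1]
tcp [524.2 132.5 221.5] shift cm [  2.71 -12.65  -8.35] rot [0.1 0.  0.1]
```

View pics/s1.png

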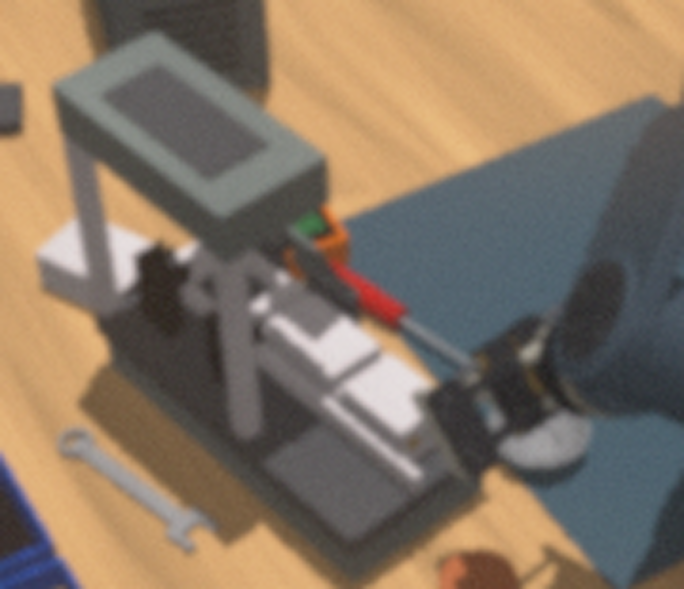

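The picture shows the closed fingers at about (455,430), just outside the module's end at (410,430), above the open channel. Next I lower them and approach.

Request:
{"fn": "jog_arm", "kwargs": {"steps": [[0.2,-0.4,-3,0,0,0,1],[0.4,-1,-6,0,0,0,1],[0.5,-1.4,-8.4,0,0,0,1],[0.6,-2,-8.4,0,0,0,1],[0.8,-2.6,-8.4,0,0,0,1],[0.9,-3.2,-8.4,0,0,0,1],[1.0,-3.8,-8.4,0,0,0,1],[1.1,-4.4,-8.4,0,0,0,1]]}}

```text
t: 3.65
tcp_pos: [508.6, 215.1, 223.9]
orientation: [3.134, 0.785, 1.762]
wrist_force: [0.0, 2.9, 2.9]
width: 0.9
finger_force: 1.8
```

```bash
python3 -c "
from h import *
where()"
```

```text
tipD [ -6.5 214.1  47.3] F_dock [0.6 2.8 2.9] t 3.65 q [ 0.43  0.67  1.73 -0.86  1.14  0.77]
```

Request:
{"fn": "jog_arm", "kwargs": {"steps": [[0.1,-0.5,0,0,0,0,1],[0.2,-1.1,0,0,0,0,1],[0.3,-1.7,0,0,0,0,1],[0.45,-2.3,0,0,0,0,1],[0.6,-2.9,0,0,0,0,1],[0.7,-3.5,0,0,0,0,1],[0.8,-4.1,0,0,0,0,1],[0.95,-4.7,0,0,0,0,1],[1.1,-5.3,0,0,0,0,1],[1.2,-5.9,0,0,0,0,1]]}}

```text
t: 4.65
tcp_pos: [520.5, 155.8, 222.7]
orientation: [3.137, 0.785, 1.764]
wrist_force: [-0.2, 3.8, 2.7]
width: 0.5
finger_force: 1.7
```

```bash
python3 - <<'E'
from h import *
where()
p,d=manip.snapshot("top")
import cv2
cv2.imwrite("pics/t2.png",cv2.resize(p[110:230,225:395,::-1],None,fx=4.7,fy=4.7,interpolation=cv2.INTER_CUBIC))
E
```

```text
tipD [ -6.9 153.5  46.2] F_dock [0.6 3.8 2.7] t 4.65 q [ 0.32  0.65  1.78 -0.93  1.07  0.75]
```

View pics/t2.png

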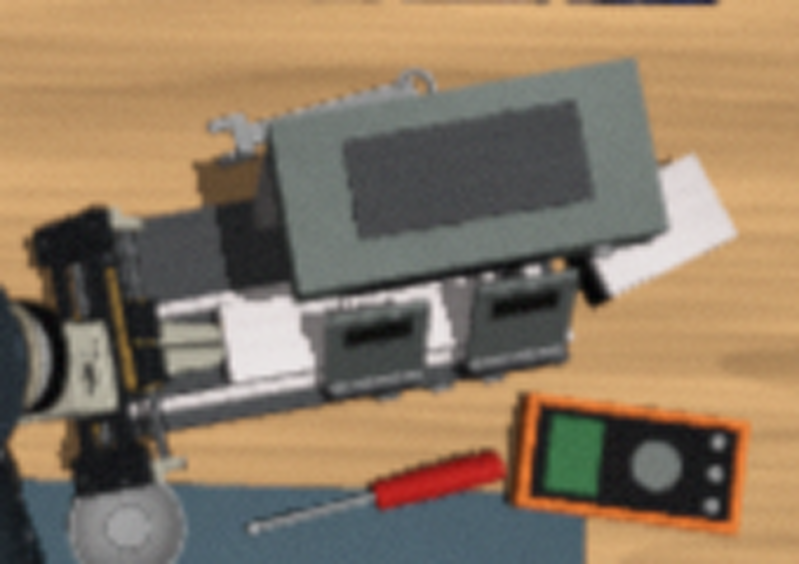

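The fingers are flush on the module's end at (225,345), with about 20 mm left to go.

Request:
{"fn": "jog_arm", "kwargs": {"steps": [[0.1,-0.4,0,0,0,0,1],[0.15,-0.8,0,0,0,0,1],[0.2,-1.1,0,0,0,0,1],[0.25,-1.3,0,0,0,0,1],[0.3,-1.5,0,0,0,0,1]]}}

```text
t: 5.2
tcp_pos: [523.3, 141.2, 222.7]
orientation: [3.138, 0.785, 1.764]
wrist_force: [-0.5, 2.2, 1.1]
width: 0.0
finger_force: 1.3
```

Request:
{"fn": "jog_arm", "kwargs": {"steps": [[0.02,-0.1,0,0,0,0,1],[0.04,-0.2,0,0,0,0,1]]}}

```text
t: 5.4
tcp_pos: [523.7, 139.3, 222.7]
orientation: [3.138, 0.785, 1.764]
wrist_force: [-0.9, 1.8, 1.0]
width: 0.4
finger_force: 1.3
```

Request:
{"fn": "jog_arm", "kwargs": {"steps": [[0.02,-0.1,0,0,0,0,1],[0.04,-0.2,0,0,0,0,1]]}}

```text
t: 5.6
tcp_pos: [524.1, 137.4, 222.7]
orientation: [3.137, 0.785, 1.764]
wrist_force: [-2.5, 8.0, 1.9]
width: 0.7
finger_force: 4.1
```

```bash
python3 -c "
from h import *
where();print(toD(ray('top',full('top',(225,345)),110)))"
```

```text
tipD [ -7.  134.8  46.1] F_dock [-0.9  8.4  1.9] t 5.6 q [ 0.29  0.65  1.79 -0.95  1.05  0.74]
[ -8.65869819 146.93061046  65.        ]
```

Request:
{"fn": "jog_arm", "kwargs": {"steps": [[0.02,-0.1,0,0,0,0,1],[0.02,-0.1,0,0,0,0,1]]}}

```text
t: 5.8
tcp_pos: [524.2, 136.9, 222.8]
orientation: [3.136, 0.784, 1.764]
wrist_force: [-4.9, 11.0, 2.5]
width: 0.1
finger_force: 5.8
```

```bash
python3 -c "
from h import *
where()"
```

```text
tipD [ -6.9 134.5  46.1] F_dock [-2.6 11.7  2.5] t 5.8 q [ 0.29  0.65  1.79 -0.95  1.05  0.73]
```

Force rises while the tool stalls, so the module is against the stop. Backing off.

Request:
{"fn": "jog_arm", "kwargs": {"steps": [[-0.4,2,0,0,0,0,1],[-1.2,6,0,0,0,0,1],[-2,10,4,0,0,0,1],[-4,10,9,0,0,0,1],[-7,10,13,0,0,0,1],[-11,8,16,0,0,0,1],[-15,6,17,0,0,0,1],[-19,4,17,0,0,0,1],[-21,3,17,0,0,0,1]]}}

```text
t: 6.7
tcp_pos: [311.4, 164.7, 393.0]
orientation: [3.138, 0.786, 1.764]
wrist_force: [1.3, 0.1, 0.7]
width: 0.7
finger_force: 0.0
```

```bash
python3 - <<'E'
from h import *
where()
for s in(1,-1): go((-80,60,210),orient(-18,45,s))
p,d=manip.snapshot("top")
import cv2
cv2.imwrite("pics/t3.png",cv2.resize(p[110:230,225:395,::-1],None,fx=4.7,fy=4.7,interpolation=cv2.INTER_CUBIC))
E
```

```text
tipD [-210.2  203.4  216.5] F_dock [ 1.3 -0.2  0.7] t 6.7 q [ 0.53  0.08  2.11 -0.76  1.35  0.66]
tcp [368.2 -38.6 386.5] shift cm [  5.67 -20.33  -0.64] rot [ 69.5 -78.1 -90.1]
tcp [368.2 -38.6 386.5] shift cm [  5.67 -20.33  -0.64] rot [-0.1  0.1 60.8]
```

View pics/t3.png

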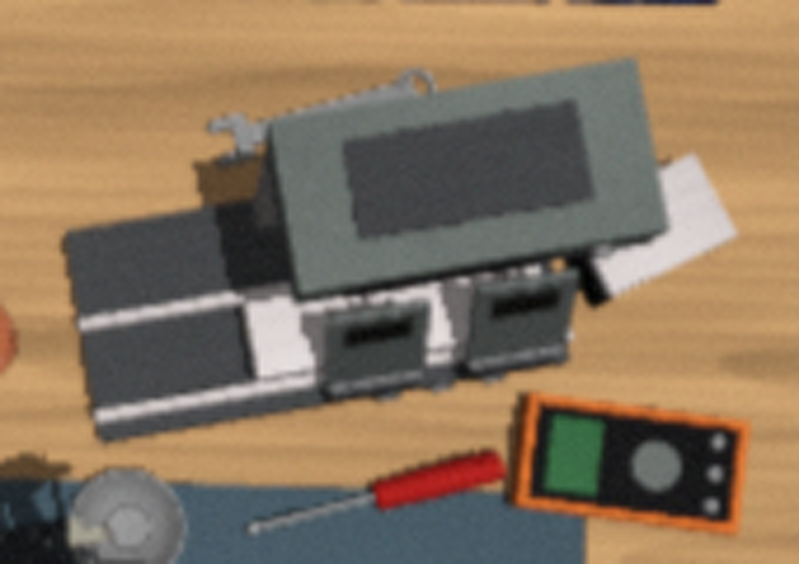

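Module end now sits at about (247,345), i.e. dock y ≈ 131 mm, home within error. Both covers still stand open. On to the left cover.

Request:
{"fn": "jog_arm", "kwargs": {"steps": [[0,-2,2,0,0,8,1],[0,-5,3,0,0,16,1],[0,-8,3,0,0,24,1],[0,-11,3,0,0,32,1],[0,-14,3,0,0,40,1],[1,-17,2,0,0,48,1],[3,-19,1,0,0,56,1],[5,-20.3,0,0,0,60.8,1],[5.7,-20.3,-0.6,0,0,60.8,1]]}}

```text
t: 7.65
tcp_pos: [371.6, -37.7, 387.1]
orientation: [3.138, 0.788, 2.827]
wrist_force: [1.2, 0.3, 0.3]
width: 0.7
finger_force: 0.0
```

```bash
python3 - <<'E'
from h import *
where();R=orient(-18,45,-1)
print(R[:,2])
H=np.array([-52,72.5])
for f in (1.3,1.1,.9,.7,.5,.3,.21,.15,.1,.05,0):
    p=H+66*np.array([np.cos(f),np.sin(f)])+2.5*np.array([-np.sin(f),np.cos(f)])
    print(f,end=' ');go((p[0],60,p[1]),R)
E
```

```text
tipD [-76.   60.5 210.9] F_dock [1.2 0.1 0.3] t 7.65 q [-0.21 -0.04  2.25 -0.46  0.16 -1.04]
[ 0.67249851 -0.21850801 -0.70710678]
1.3 tcp [410.6 -30.  313.3] shift cm [ 3.9   0.76 -7.38] rot [-0.1  0.2 -0.1]
1.1 tcp [422.8 -27.6 309. ] shift cm [ 5.12  1.01 -7.81] rot [-0.1  0.2 -0.1]
0.9 tcp [433.9 -25.4 302.3] shift cm [ 6.24  1.23 -8.48] rot [-0.1  0.2 -0.1]
0.7 tcp [443.5 -23.4 293.5] shift cm [ 7.2   1.42 -9.37] rot [-0.1  0.2 -0.1]
0.5 tcp [451.2 -21.9 282.9] shift cm [  7.97   1.58 -10.43] rot [-0.1  0.2 -0.1]
0.3 tcp [456.7 -20.8 270.9] shift cm [  8.52   1.69 -11.62] rot [-0.1  0.2 -0.1]
0.21 tcp [458.4 -20.4 265.2] shift cm [  8.68   1.72 -12.19] rot [-0.1  0.2 -0.1]
0.15 tcp [459.2 -20.3 261.4] shift cm [  8.77   1.74 -12.58] rot [-0.1  0.2 -0.1]
0.1 tcp [459.8 -20.2 258.1] shift cm [  8.82   1.75 -12.9 ] rot [-0.1  0.2 -0.1]
0.05 tcp [460.1 -20.1 254.8] shift cm [  8.86   1.76 -13.23] rot [-0.1  0.2 -0.1]
0 tcp [460.3 -20.1 251.5] shift cm [  8.88   1.76 -13.56] rot [-0.1  0.2 -0.1]
```

J5 is close to its 0.07 limit in this pose, so a radial 45° reach would hit the wrist singularity. I'll take the right cover first, with the tool heading to the robot's left (J4 > 0, away from the singularity), then the left cover with the same orientation.

Request:
{"fn": "jog_arm", "kwargs": {"steps": [[-1,-1,1,2.4,7.2,0,1],[-2,-2,2,4.8,14.4,0,1],[-3,-4,3,7.2,21.6,0,1],[-4,-7,3,9.6,28.8,0,1],[-4,-10,3,12,36,0,1],[-4,-13,3,13.9,42.8,0,1],[-4,-15,3,13.9,42.8,0,1]]}}

```text
t: 8.35
tcp_pos: [331.4, -188.8, 416.7]
orientation: [3.139, -0.006, 2.825]
wrist_force: [2.2, -0.3, -0.5]
width: 0.5
finger_force: 0.0
```

Request:
{"fn": "jog_arm", "kwargs": {"steps": [[0,-1,0,0,0,-8,1],[0,-2,0,0,0,-16,1],[0,-3,0,0,0,-24,1],[0,-4,0,0,0,-32,1],[0,-5,0,0,0,-40,1],[0,-6,0,0,0,-48,1],[0,-7,0,0,0,-56,1],[0,-8,0,0,0,-64,1],[0,-9,0,0,0,-72,1],[0,-10,0,0,0,-80,1]]}}

```text
t: 9.35
tcp_pos: [331.2, -287.3, 416.7]
orientation: [3.14, -0.0, 1.424]
wrist_force: [0.4, -0.0, -0.1]
width: 0.9
finger_force: 0.0
```

```bash
python3 - <<'E'
from h import *
where();R=orient(35,45,1);print(now()[2]['tcp_pos'],now()[2]['orientation'])
go((-80,-60,210),R); go((-80,-60,210),orient(35,89.9,1))
E
```

```text
tipD [-279.5 -112.2  185.7] F_dock [ 0.4 -0.1 -0.1] t 9.35 q [-0.82  0.13  1.91  0.    1.1  -0.67]
[ 331.23094962 -287.34802676  416.66380127] [ 3.13974475e+00 -1.78595396e-04  1.42371339e+00]
tcp [ 409.2 -272.3  386.5] shift cm [ 7.79  1.51 -3.01] rot [ 39.4 -24.2 -44.1]
tcp [ 516.6 -197.   441. ] shift cm [18.54  9.03  2.43] rot [  0.1   0.  -46.6]
```

Request:
{"fn": "jog_arm", "kwargs": {"steps": [[0.5,0,0,4.9,-3,-5.5,1],[1,0,0,9.8,-6,-11,1],[2,0,0,14.8,-9.1,-16.5,1],[3,0,0,19.7,-12.1,-22,1],[4,0.5,0,24.6,-15.1,-27.5,1],[5.5,1,-1,29.5,-18.1,-33,1],[6.5,1.5,-2,34.5,-21.2,-38.6,1],[7.8,1.5,-3,39.4,-24.2,-44.1,1],[7.8,1.5,-3,39.4,-24.2,-44.1,1]]}}

```text
t: 10.25
tcp_pos: [409.6, -271.8, 385.4]
orientation: [3.141, -0.787, 0.614]
wrist_force: [-0.9, 0.6, -0.6]
width: 0.4
finger_force: 0.0
```

```bash
cat > arc.py <<'E'
from h import *
import sys
y=float(sys.argv[1]);where();R=orient(35,45,1);H=np.array([-52,72.5])
for f in (1.3,1.1,.9,.7,.5,.3,.21,.1,0):
    p=H+66*np.array([np.cos(f),np.sin(f)])+2.5*np.array([-np.sin(f),np.cos(f)])
    print(f,end=' ');go((p[0],y,p[1]),R)
E
python3 arc.py -58
```

```text
tipD [-79.3 -59.3 209. ] F_dock [-0.8  0.8 -0.6] t 10.25 q [-0.81  0.27  1.9   0.93  1.07 -0.36]
1.3 tcp [ 451.2 -261.8  313.3] shift cm [ 4.16  0.99 -7.21] rot [-0.   0.1 -0.1]
1.1 tcp [ 463.4 -259.4  309. ] shift cm [ 5.38  1.24 -7.64] rot [-0.   0.1 -0.1]
0.9 tcp [ 474.5 -257.1  302.3] shift cm [ 6.49  1.46 -8.31] rot [-0.   0.1 -0.1]
0.7 tcp [ 484.1 -255.2  293.5] shift cm [ 7.45  1.66 -9.19] rot [-0.   0.1 -0.1]
0.5 tcp [ 491.8 -253.7  282.9] shift cm [  8.22   1.81 -10.25] rot [-0.   0.1 -0.1]
0.3 tcp [ 497.3 -252.5  270.9] shift cm [  8.77   1.92 -11.45] rot [-0.   0.1 -0.1]
0.21 tcp [ 499.  -252.2  265.2] shift cm [  8.94   1.96 -12.01] rot [-0.   0.1 -0.1]
0.1 tcp [ 500.4 -251.9  258.1] shift cm [  9.08   1.98 -12.73] rot [-0.   0.1 -0.1]
0 tcp [ 500.9 -251.8  251.5] shift cm [  9.13   1.99 -13.38] rot [-0.   0.1 -0.1]
```

Request:
{"fn": "jog_arm", "kwargs": {"steps": [[1,0.5,-3.5,0,0,0,1],[2.5,0.8,-6.5,0,0,0,1],[4,1,-7.2,0,0,0,1],[5.4,1.2,-7.6,0,0,0,1],[6.5,1.5,-8.3,0,0,0,1],[7.4,1.6,-9.2,0,0,0,1],[7.8,1.7,-9.7,0,0,0,1],[8.2,1.8,-10.2,0,0,0,1],[8.5,1.9,-10.8,0,0,0,1]]}}

```text
t: 11.15
tcp_pos: [494.5, -252.8, 278.6]
orientation: [3.135, -0.786, 0.618]
wrist_force: [-0.9, -0.9, 1.2]
width: 1.0
finger_force: 0.6
```

```bash
python3 - <<'E'
from h import *
where()
import cv2
p,d=manip.snapshot("top")
p2,d=manip.snapshot("scene")
a=cv2.resize(p[110:240,225:395,::-1],(520,398),interpolation=cv2.INTER_CUBIC);b=cv2.resize(p2[115:235,160:250,::-1],(280,398),interpolation=cv2.INTER_CUBIC)
cv2.imwrite("pics/t4.png",np.hstack([a,b]))
E
```

```text
tipD [  7.7 -57.8 102.2] F_dock [-1.  -0.7  1.2] t 11.15 q [-0.67  0.52  1.83  1.08  0.87 -0.49]
```

View pics/t4.png

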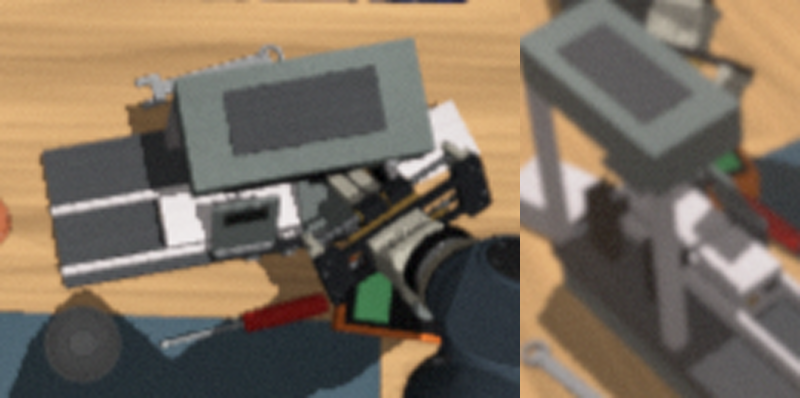

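The fingers lie on the right cover at (345,185), which has folded down under the head. The left cover still stands at (245,220). Pressing on.

Request:
{"fn": "jog_arm", "kwargs": {"steps": [[0.15,0,-0.4,0,0,0,1],[0.3,0.1,-0.8,0,0,0,1],[0.35,0.1,-1.1,0,0,0,1],[0.4,0.1,-1.4,0,0,0,1]]}}

```text
t: 11.65
tcp_pos: [498.4, -251.9, 265.5]
orientation: [3.135, -0.788, 0.619]
wrist_force: [-8.5, -0.3, 13.5]
width: 0.1
finger_force: 7.3
```

Request:
{"fn": "jog_arm", "kwargs": {"steps": [[0,0,-0.2,0,0,0,1],[0.05,0,-0.4,0,0,0,1]]}}

```text
t: 11.85
tcp_pos: [498.9, -251.8, 261.3]
orientation: [3.135, -0.788, 0.619]
wrist_force: [-1.8, 0.9, 4.8]
width: 0.5
finger_force: 2.6
```

Request:
{"fn": "jog_arm", "kwargs": {"steps": [[0,0,-0.15,0,0,0,1],[0,0,-0.3,0,0,0,1]]}}

```text
t: 12.05
tcp_pos: [498.8, -251.7, 257.6]
orientation: [3.136, -0.786, 0.618]
wrist_force: [-0.2, -0.1, 4.8]
width: 0.7
finger_force: 2.5
```

```bash
python3 -c "
from h import *
where()"
```

```text
tipD [ 12.1 -57.6  81.1] F_dock [-0.2 -0.1  4.8] t 12.05 q [-0.66  0.56  1.83  1.12  0.85 -0.53]
```

Request:
{"fn": "jog_arm", "kwargs": {"steps": [[0,0,-0.1,0,0,0,1],[0,0,-0.2,0,0,0,1]]}}

```text
t: 12.25
tcp_pos: [499.0, -251.9, 256.5]
orientation: [3.135, -0.788, 0.619]
wrist_force: [-7.9, 0.2, 16.2]
width: 0.6
finger_force: 8.5
```

Request:
{"fn": "jog_arm", "kwargs": {"steps": [[0,0,-0.1,0,0,0,1],[0,0,-0.1,0,0,0,1]]}}

```text
t: 12.45
tcp_pos: [498.9, -251.9, 256.2]
orientation: [3.135, -0.789, 0.619]
wrist_force: [-10.1, -0.1, 20.0]
width: 0.6
finger_force: 9.7
```

Request:
{"fn": "jog_arm", "kwargs": {"steps": [[-0.2,0,0.6,0,0,0,1],[-1,-0.2,2.5,0,0,0,1],[-3,-0.6,6,0,0,0,1],[-6,-1.2,9.5,0,0,0,1],[-8.9,-2,12.9,0,0,0,1],[-9.5,2,13,0,0,0,1],[-10.2,6,13,0,0,0,1],[-10.9,9.6,13,0,0,0,1],[-10.9,9.6,13,0,0,0,1]]}}

```text
t: 13.35
tcp_pos: [388.6, -152.8, 384.5]
orientation: [3.138, -0.786, 0.619]
wrist_force: [0.5, -0.1, 0.0]
width: 0.5
finger_force: 0.0
```

```bash
python3 arc.py 50; python3 - <<'E'
from h import *
for n in("top","scene"):
    d=manip.snapshot(n)[1];c=C[n]
    for y in(-70,-50,-30,50):
        uv=proj(n,W((-35,y,75)))[0].round().astype(int)
        q=np.linalg.inv(c['mtx'])@[*uv,1]*d[uv[1],uv[0]];print(n,y,toD(c['R'].T@(q-c['t'])).round(1))
E
```

```text
tipD [-76.8  61.6 208. ] F_dock [ 0.5 -0.2  0. ] t 13.35 q [-0.64  0.11  2.09  1.    0.93 -0.31]
1.3 tcp [ 429.9 -155.9  313.3] shift cm [ 4.13 -0.31 -7.12] rot [ 0.1  0.1 -0.3]
1.1 tcp [ 442.1 -153.5  309. ] shift cm [ 5.35 -0.07 -7.55] rot [ 0.1  0.1 -0.3]
0.9 tcp [ 453.3 -151.2  302.3] shift cm [ 6.46  0.16 -8.22] rot [ 0.1  0.1 -0.3]
0.7 tcp [ 462.9 -149.3  293.5] shift cm [ 7.42  0.35 -9.1 ] rot [ 0.1  0.1 -0.3]
0.5 tcp [ 470.6 -147.8  282.9] shift cm [  8.19   0.51 -10.16] rot [ 0.1  0.1 -0.3]
0.3 tcp [ 476.  -146.7  270.9] shift cm [  8.74   0.62 -11.36] rot [ 0.1  0.1 -0.3]
0.21 tcp [ 477.7 -146.3  265.2] shift cm [  8.91   0.65 -11.93] rot [ 0.1  0.1 -0.3]
0.1 tcp [ 479.1 -146.1  258.1] shift cm [  9.05   0.68 -12.64] rot [ 0.1  0.1 -0.3]
0 tcp [ 479.7 -145.9  251.5] shift cm [  9.1    0.69 -13.3 ] rot [ 0.1  0.1 -0.3]
top -70 [-34.3 -70.7  75.1]
top -50 [-34.1 -50.9  74.1]
top -30 [-34.  -30.8  74.3]
top 50 [-36.   52.9 102.8]
scene -70 [ 88.9 109.2 268.9]
scene -50 [ 77.7 111.4 251.8]
scene -30 [ 68.5 111.7 234.5]
scene 50 [-49.   32.9  51.7]
```

The right cover is flat at z ≈ 75 mm and its catch holds it. Now the left one.

Request:
{"fn": "jog_arm", "kwargs": {"steps": [[1,0,-3.5,0,0,0,1],[2.5,-0.2,-6.5,0,0,0,1],[4,-0.2,-7.1,0,0,0,1],[5.4,-0.1,-7.6,0,0,0,1],[6.5,0.2,-8.2,0,0,0,1],[7.4,0.4,-9.1,0,0,0,1],[7.8,0.4,-9.6,0,0,0,1],[8.2,0.5,-10.1,0,0,0,1],[8.5,0.6,-10.7,0,0,0,1]]}}

```text
t: 14.35
tcp_pos: [475.0, -149.7, 277.5]
orientation: [3.135, -0.786, 0.618]
wrist_force: [-0.1, -0.0, 1.0]
width: 0.3
finger_force: 0.6
```

Request:
{"fn": "jog_arm", "kwargs": {"steps": [[0.15,0,-0.4,0,0,0,1],[0.3,0.1,-0.8,0,0,0,1],[0.35,0.1,-1.1,0,0,0,1],[0.4,0.1,-1.4,0,0,0,1]]}}

```text
t: 14.75
tcp_pos: [478.9, -148.8, 264.4]
orientation: [3.135, -0.788, 0.619]
wrist_force: [-6.9, -1.8, 11.5]
width: 0.3
finger_force: 5.9
```

Request:
{"fn": "jog_arm", "kwargs": {"steps": [[0,0,-0.2,0,0,0,1],[0.05,0,-0.4,0,0,0,1],[0.05,0,-0.55,0,0,0,1]]}}

```text
t: 15.05
tcp_pos: [479.3, -148.7, 258.1]
orientation: [3.136, -0.786, 0.618]
wrist_force: [-0.5, 0.5, 0.8]
width: 0.4
finger_force: 0.0
```

Request:
{"fn": "jog_arm", "kwargs": {"steps": [[0,0,-0.15,0,0,0,1],[0,0,-0.25,0,0,0,1]]}}

```text
t: 15.25
tcp_pos: [479.5, -148.8, 256.4]
orientation: [3.135, -0.788, 0.619]
wrist_force: [-10.1, -1.2, 18.7]
width: 0.1
finger_force: 9.3
```

```bash
python3 -c "
from h import *
where()"
```

```text
tipD [13.6 47.2 80.3] F_dock [-10.1   0.8  18.7] t 15.25 q [-0.51  0.48  2.    1.28  0.73 -0.59]
```

Snapped and bottomed. Retreat and verify.

Request:
{"fn": "jog_arm", "kwargs": {"steps": [[-0.2,0,0.6,0,0,0,1],[-1,-0.2,2.5,0,0,0,1],[-3,-0.6,6,0,0,0,1],[-6,-1.2,9.5,0,0,0,1],[-9.5,-3,13,0,0,0,1],[-13,-6,14,0,0,0,1],[-15,-10,14,0,0,0,1],[-16,-13,14,0,0,0,1],[-16,-13,14,0,0,0,1]]}}

```text
t: 16.15
tcp_pos: [318.2, -281.3, 395.9]
orientation: [3.134, -0.785, 0.615]
wrist_force: [0.0, 1.0, -0.2]
width: 0.5
finger_force: 0.0
```

```bash
python3 - <<'E'
from h import *
where()
import cv2
n="top";p,d=manip.snapshot(n);c=C[n]
for y in(-70,-50,-30,30,50,70):
    for x in (-40,-30):
        uv=proj(n,W((x,y,75)))[0].round().astype(int)
        q=np.linalg.inv(c['mtx'])@[*uv,1]*d[uv[1],uv[0]];print(n,y,toD(c['R'].T@(q-c['t'])).round(1))
cv2.imwrite("pics/t5.png",cv2.resize(p[110:230,225:395,::-1],None,fx=4.7,fy=4.7,interpolation=cv2.INTER_CUBIC))
E
```

```text
tipD [-170.6  -51.7  219.4] F_dock [ 0.2  1.  -0.2] t 16.15 q [-0.99  0.15  2.02  0.87  1.18 -0.47]
top -70 [-40.5 -70.4  70.9]
top -70 [-31.2 -70.9  76.8]
top -50 [-40.4 -50.1  72.2]
top -50 [-30.8 -51.5  74.3]
top -30 [-40.4 -29.8  73.5]
top -30 [-30.5 -31.9  72.2]
top 30 [-39.8  30.   70.9]
top 30 [-30.3  28.6  73.5]
top 50 [-40.1  50.6  75.1]
top 50 [-30.   48.5  72.3]
top 70 [-39.7  70.3  71.9]
top 70 [-30.3  69.1  76.8]
```

View pics/t5.png

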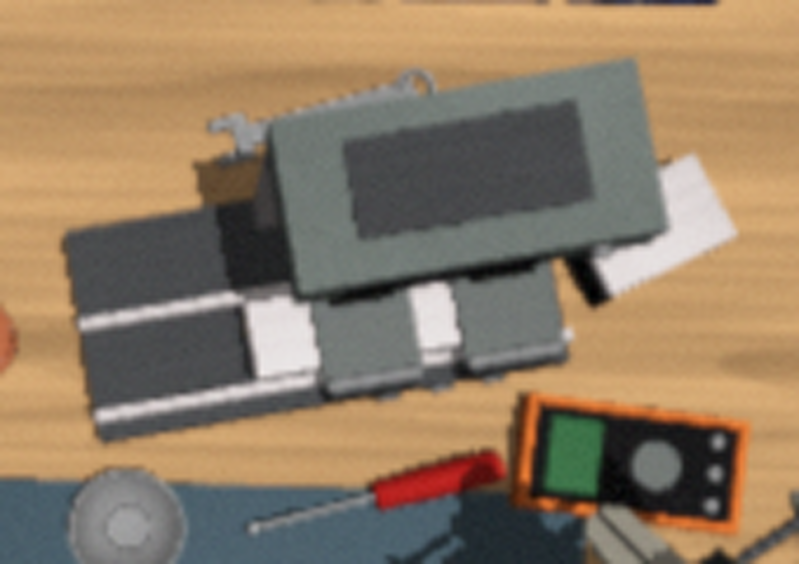

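Both covers lie flat at (368,340) and (512,310), the module end is still at (247,345), and the other things haven't moved.

```bash
python3 -c "
from station import manip
print(manip.finish_job())"
```

```text
the job is handed in; nothing more can be done
None
```

I handed the job in at about 16 s: the module is home against the stop, both covers have snapped and lie flat by themselves, wrist force stayed under about 23 N at every reading, and nothing else on the bench appears to have moved; the hand-in gave no verdict.

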